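Throw away an empty reagent bottle in the glass-waste bin

TASK

The small uncapped amber bottle in the draining tray is empty: get rid of it in the glass-waste bin. Draw the bin's bolt back clear of the flap, push the bottle through the sprung flap so that it drops inside and the flap swings shut behind it, then shoot the bolt fully home again. Do not knock over or push aside anything else on the bench.

Things in the scene. Friction and masses are not known exactly. Their poses are not given: they have to be found in the camera images.
- bin: White sheet-steel glass-waste bin, fixed, 240 deep x 340 wide, 130 high in front, 259 at the back. Origin: centre of its underside; x to its back, y to the left as one faces it, z up. From the front wall's top (x=-120, z=130) a sloping face, 200 long, rises backwards at 40 deg to level; its outward normal is (-sin40, 0, cos40), up-slope (cos40, 0, sin40). Only way in: the flap in this face
- mouth (a point): Centre of the flap's opening, on the outer surface of the sloping face; fixed point of the bin at (-39.6, 0, 197.5) in bin axes; same axes as the bin. The opening is 150 wide (bin y) by 100 up the slope; inside, 180 mm are free along the face's inward normal, the way a bottle goes in. The bin is hollow, walls 3 thick, inner floor 8 above the bench
- flap (a joint): Steel flap 147 x 97 x 3 filling the opening, hinged along its upper edge, swings inwards: 0 shut, 1.55 rad fully open. Its spring shuts it (0.16 N m shut, 0.28 open; 3 N or so at its middle); the bottle's weight does not open it; with the bottle in mid-opening it stands near 1.3. A staple on it (17 high, 64 to -y of its middle, near the lower edge) is held by the bolt's rod while the bolt is home
- bolt (a joint): Steel barrel bolt on the sloping face, to the bin's -y of the flap, its rod along bin y. In m: 0 fully home (rod through the flap's staple: the flap cannot open), 0.038 drawn right back; grows as the knob moves to the bin's -y. About 2 N of friction, stays where it is left. The rod is clear of the staple from 0.021 on
- bolt_knob (a point): Middle of the bolt's knob, moves with the bolt: black cylinder, 16 in diameter, standing along the face's outward normal, from 18 to 48 above the face (this point: 35). The housing under it is up to 17 high, 36 wide. Bolt home: this point is 112 to the bin's -y of the mouth and 25 down the slope; drawn: 150. Its axes: x up the slope, y = bin y, z outward normal
- bottle: Empty amber glass bottle without a cap (the only uncapped one; dark open mouth), about 0.12 kg, upright in one of four places 120 apart in the tray. 135 high: body 50 in diameter up to 85, shoulder up to 100, straight neck 28 in diameter from 100 to 135. Origin: centre of its underside, z up its axis
- bottle_mid (a point): Middle of that bottle, on its axis 67.5 above its underside; its axes are the bottle's
- tray: Square steel draining tray, fixed, 270 x 270 with a rim 16 high, inner floor 3 above the bench. Origin: centre of its underside
- stock_bottle: Bystander in the tray: full amber bottle with a black screw cap, 62 in diameter, 145 high; its origin is the centre of its underside, z is up its axis. 
- beaker: Bystander in the tray: glass beaker 68 in diameter, 90 high; its origin is the centre of its underside, z is up its axis. 
- flask: Bystander in the tray: glass conical flask 78 in diameter at its base, 116 high; its origin is the centre of its underside, z is up its axis. 
- wash_bottle: Bystander on the bench: white plastic wash bottle with a bent spout, 66 in diameter, 190 high; its origin is the centre of its underside, z is up its axis. 
- cylinder: Bystander on the bench: measuring cylinder 38 in diameter on a square blue foot of 62, 196 high; its origin is the centre of its underside, z is up its axis. 
- dish: Bystander on the bench: white porcelain dish 96 in diameter, 42 high; its origin is the centre of its underside, z is up its axis. 
Things that resemble listed ones, but are neither listed nor needed, are in the scene too. What is shaped like the bottle but pink is not meant.

How it is judged:
By the outcome, as a careful person would: the job done as asked, in the order asked, and still so for the second after the job is handed in, with the robot touching nothing.
It also fails if it takes over 72 s, if anything falls off the work surface, if the arm or the gripper's body presses on something with over 40 N, if the wrist force passes 120 N, or if a joint passes its speed limit or range.

ROBOT

A 6-joint arm with a two-finger parallel gripper is mounted at the origin on the work surface. World frame = base frame: x ahead of the robot, y to its left, z up, the work surface at z = 0. Lengths are in m, angles in rad, forces in N, time in s.
With the tool pointing down it reaches from about 0.375 to 0.975 m from the base axis. Payload 3.8 kg.
Tool frame: the origin (TCP) lies at the very end of the fingers, on their centre line; the grasp point (between the pads) lies 19 mm behind it (bot.pinch_z is the distance from the TCP to the grasp point, in m); x points along the fingers, y is the direction in which the jaws open and shut, and the axes are right-handed (so a half turn about x gives the same grasp; the last joint's range is limited). The gripper opens to 85 mm and grips with 20 to 120 N. Pads are 22 mm wide; open, the fingers measure 114 mm over their backs; the gripper's body (76 mm by 85 mm) begins 54 mm behind the grasp point. The pads swing forward as they close: fully open they stand 13 mm farther back than shut.
Start: joints at [-1.301, 0.264, 1.604, -0, 1.274, -0.037], TCP at [0.204, -0.643, 0.231] pointing down, gripper open.
Joint ranges: [-2.63, 2.63], [-0.94, 2.18], [0.31, 2.57], [-1.31, 4.45], [0, 2.66], [-2.55, 2.55]. Speed limits (rad/s): [2.57, 2.57, 3.14, 3.14, 3.14, 3.14].

INTERFACE

Orientations are given as a rotation vector (axis times angle).
In Python, from workcell import monitor, imaging, finish_job, bot gives the robot as it stands.
- The arm moves only by the tool jog_arm, never from a script. Its argument "rows" is a list of rows, each a list of 7 numbers: the shift along the tool's x, y, z in m, then the turn, a rotation vector about the tool's x, y, z in rad, then the opening in per cent of the stroke, from 0 (shut) to 100 (fully open). A call has 1 to 20 rows; each row is the pose to reach, as a shift and turn from the pose measured when the call began, along the tool's axes at that moment; what a row does not reach only later rows make up. A row lasts 1/10 s, in which the tool goes at most 50 mm and 8.59 degrees, less where a joint would pass 70% of its speed; a pose out of reach is approached as far as the arm can. A call with a gripper value outside its range is refused whole. The fingers move at their own pace and stop on an object; "force" is the grip in N (left out, the last holds). Time passes only in rows, so rows that repeat a pose let the fingers close. It gives the time, the measured TCP pose, the force and the opening at its end, in the units of the state.
- monitor.read_state(): the state, without advancing time (a new reading comes with each control period).
- imaging.read_camera(name): name is "scene" or "top"; returns the picture (384x512x3 uint8, blue, green, red); there is no depth.
- imaging.camera_params(name): a dict with "fx", "fy", "cx", "cy" (pixels), "k1" (the pictures are not rectified: a ray, as slopes to the right and down, at radius r is drawn at 1 + k1 r^2 times it, then the intrinsics apply), "T" (4x4, takes a point from camera to world coordinates). Camera axes: x right, y down, z forward; pixel columns grow to the right and rows downward; lengths in m; the calibration is good to about 2 mm. A picture is of the moment at which its call begins. camera_params takes no time and is no camera call.
- finish_job(): hands the job in, once; it reports no verdict.
The state is a dict: "time": time; "q": joint angles; "joint_vel": joint speeds; "joint_torque": joint torques, N m; "tool_pos": TCP position; "tcp_rot": TCP orientation; "wrist_force": force on the tool from outside, world axes, zero at the start; "torque": the same for the moment, N m; "width": opening from 0.0 (shut) to 1.0 (fully open).
Only numpy, scipy, OpenCV 4.12 (cv2) and the standard library are available. Lean on these libraries where they do the work, as an engineer would, in place of code of your own. Each camera call takes 0.05 s, during which the arm holds its last target. There are 200 camera calls.

## Working session

There is one attempt and no reset: what is moved stays moved. The work goes in short steps, Python scripts to look and compute and a tool call to move; the robot and the scene stay as the last step left them, time stands still between calls to the robot, and variables do not carry over. Pictures are saved under pics/ and viewed, about 8 in all and at most 12, crops included, and the job is handed in when it is done.

Besides the shell and the picture viewer there is one more tool, called after "Request:" as name([rows], argument=value, ...), one row to a line, values as JSON. jog_arm: Moves the arm, as the interface text tells. Its arguments: {"type":"object","properties":{"rows":{"type":"array","items":{"type":"array","items":{"type":"number"}}},"force":{"type":"number"}},"required":["rows"]}

```bash
ls; mkdir -p pics
python3 - <<'E'
from workcell import monitor, imaging, bot
import cv2,numpy as np
np.set_printoptions(precision=4,suppress=True)
for n in("scene","top"):
    cv2.imwrite(f"pics/{n}0.png",imaging.read_camera(n)); print(n,imaging.camera_params(n))
print(monitor.read_state(), bot.pinch_z, [a for a in dir(bot) if a[0]!='_'])
E
```

```text
pics
scene {'fx': 397.08559621896217, 'fy': 397.08559621896217, 'cx': 252.9153051028233, 'cy': 190.30820774183724, 'k1': 0.015660929574464414, 'T': array([[-0.8689,  0.3913, -0.3032,  0.9644],
       [ 0.4948,  0.6676, -0.5563,  0.5738],
       [-0.0153, -0.6334, -0.7737,  1.1169],
       [ 0.    ,  0.    ,  0.    ,  1.    ]])}
top {'fx': 473.57937913228324, 'fy': 473.57937913228324, 'cx': 261.24694780443593, 'cy': 184.70257913820325, 'k1': -0.1283166855165274, 'T': array([[ 0.0205, -0.9887,  0.1487,  0.3462],
       [-0.9996, -0.0232, -0.0167, -0.1005],
       [ 0.0199, -0.1483, -0.9887,  1.6532],
       [ 0.    ,  0.    ,  0.    ,  1.    ]])}
{'time': 0.1, 'q': array([-1.3009,  0.2647,  1.6052,  0.    ,  1.2737, -0.0369]), 'joint_vel': array([-0.0011, -0.0016, -0.0017,  0.0015, -0.0005, -0.0005]), 'joint_torque': array([ -0.0011, -51.6712, -36.859 ,  -0.0002,   0.0063,  -0.0001]), 'tool_pos': array([ 0.2037, -0.6429,  0.2301]), 'tcp_rot': array([ 2.0567,  0.3202, -2.0572]), 'wrist_force': array([-0.027 ,  0.4749,  1.0229]), 'torque': array([ 0.0487, -0.0295, -0.0022]), 'width': 0.9978313433763272} 0.0187 ['MotionError', 'pinch_z']
```

View pics/scene0.png

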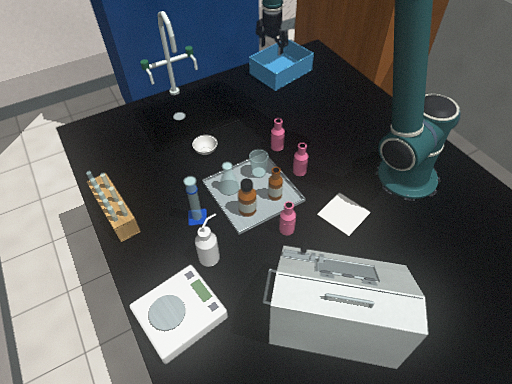

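View pics/top0.png

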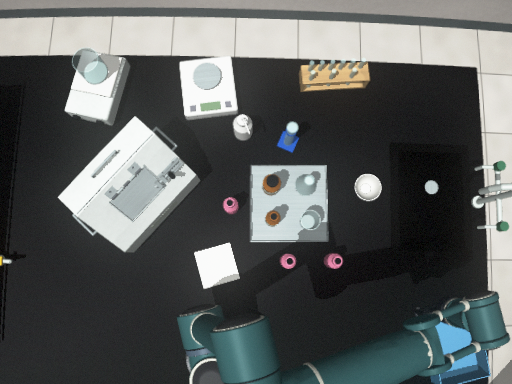

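The scene view shows the uncapped amber bottle at about (275,184). Lookalikes are the capped stock bottle at (247,200) and pink bottles at (278,135), (300,160) and (288,220). In the top view the amber items are at (273,217) and (272,184), and the bin is around (130,185) with its bolt near (178,173). I'll check these in one close crop.

Run:
```python
import cv2,numpy as np
t=cv2.imread("pics/top0.png");s=cv2.imread("pics/scene0.png")
a=cv2.resize(t[110:260,50:210],None,fx=3.75,fy=3.75,interpolation=cv2.INTER_CUBIC)  #600x562
b=cv2.resize(s[140:235,230:310],None,fx=2.5,fy=2.5,interpolation=cv2.INTER_CUBIC)
c=cv2.resize(t[160:245,245:325],None,fx=2.5,fy=2.5,interpolation=cv2.INTER_CUBIC)
im=np.zeros((562,800,3),np.uint8);im[:,:600]=a[:562,:600];im[:b.shape[0],600:600+b.shape[1]]=b;im[250:250+c.shape[0],600:600+c.shape[1]]=c
cv2.imwrite("pics/crop1.png",im)
```

```text
(no output)
```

View pics/crop1.png

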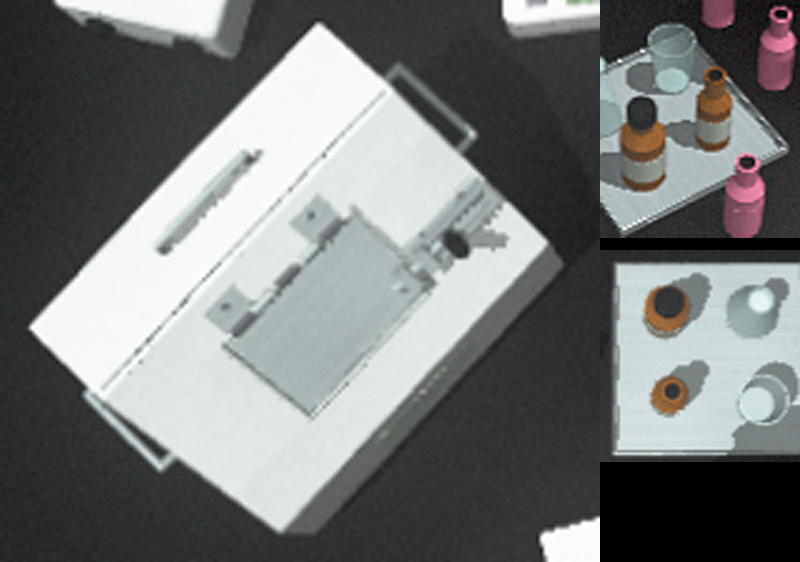

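The crop confirms the choice: the amber bottle with the open dark mouth is at scene (275,184) and top (273,217), and the other amber bottle has a black cap. The bin's corners, flap and knob (crop 457,240) are all clear.

```bash
cat > h.py <<'E'
import cv2,numpy as np
from scipy.spatial.transform import Rotation as R
from workcell import imaging, monitor
np.set_printoptions(precision=4,suppress=True)
def ray(n,p):
    c=imaging.camera_params(n); d=np.array([(p[0]-c['cx'])/c['fx'],(p[1]-c['cy'])/c['fy']]); u=d.copy()
    for _ in range(20): u=d/(1+c['k1']*(u@u))
    T=c['T']; return T[:3,3],T[:3,:3]@np.array([*u,1])
def plane(n,p,z):
    o,d=ray(n,p); return o+d*(z-o[2])/d[2]
def proj(n,X):
    c=imaging.camera_params(n);T=c['T'];v=T[:3,:3].T@(np.asarray(X)-T[:3,3]);u=v[:2]/v[2];u=u*(1+c['k1']*(u@u))
    return u*c['fx']+[c['cx'],c['cy']]
def tri(ra,rb):
    A=np.array([ra[1],-rb[1]]).T; s=np.linalg.lstsq(A,rb[0]-ra[0],rcond=None)[0]
    a=ra[0]+s[0]*ra[1]; b=rb[0]+s[1]*rb[1]; return (a+b)/2,np.linalg.norm(a-b)
E
python3 - <<'E'
from h import *
f=lambda u,v:((u+.5)/3.75-.5+50,(v+.5)/3.75-.5+110)
P=dict(FR=((548,243),.130,(-.12,-.17)),FL=((282,530),.130,(-.12,.17)),BR=((320,22),.2586,(.12,-.17)),BL=((30,327),.2586,(.12,.17)))
W=[];B=[]
for k,(c,z,b) in P.items():
    w=plane("top",f(*c),z);W.append(w[:2]);B.append(b);print(k,w)
W=np.array(W);B=np.array(B)
print([np.linalg.norm(W[i]-W[j])for i,j in((0,1),(2,3),(0,2),(1,3))])
wc,bc=W.mean(0),B.mean(0);H=(B-bc).T@(W-wc);yaw=np.arctan2(H[0,1]-H[1,0],H[0,0]+H[1,1])
Rz=R.from_euler('z',yaw).as_matrix();o=np.array([*(wc-Rz[:2,:2]@bc),0])
print("yaw",yaw,np.degrees(yaw),"origin",o,"res",W-(o[:2]+B@Rz[:2,:2].T))
n=np.array([-np.sin(.6981),0,np.cos(.6981)]);up=np.array([np.cos(.6981),0,np.sin(.6981)])
m=np.array([-.0396,0,.1975])
for nm,q in dict(mouth=m,knobtop=m+[0,-.112,0]-.025*up+.048*n,fUL=m+[0,.0735,0]+.0485*up,fUR=m+[0,-.0735,0]+.0485*up,fLL=m+[0,.0735,0]-.0485*up,fLR=m+[0,-.0735,0]-.0485*up).items():
    w=o+Rz@q;p=proj("top",w);print(nm,w,"crop",(p-[50,110]+.5)*3.75-.5,"scene",proj("scene",w))
t=cv2.imread("pics/top0.png");s=cv2.imread("pics/scene0.png")
print("knob plane",plane("top",f(457,240),(o+Rz@(m+[0,-.112,0]-.025*up+.048*n))[2]))
# bottle: amber mask top, scene
for n_,im,(x0,y0,x1,y1) in(("top",t,(260,205,290,230)),("scene",s,(262,164,290,205))):
    h=cv2.cvtColor(im,cv2.COLOR_BGR2HSV)[y0:y1,x0:x1]
    a=((h[...,0]<18)&(h[...,1]>110)&(h[...,2]>50)).astype(np.uint8)
    print(n_);ys,xs=np.nonzero(a);print("bbox",xs.min()+x0,xs.max()+x0,ys.min()+y0,ys.max()+y0)
    d=(h[...,2]<60).astype(np.uint8);k,l,st,ce=cv2.connectedComponentsWithStats(d)
    for i in range(1,k):
        if st[i,4]>4:print(st[i],ce[i]+[x0,y0])
E
```

```text
FR [0.6041 0.0881 0.13  ]
FL [0.3499 0.3073 0.13  ]
BR [0.7614 0.2675 0.2586]
BL [0.5045 0.4893 0.2586]
[np.float64(0.3356511138134462), np.float64(0.3393223613430472), np.float64(0.2385794270339116), np.float64(0.2387967835144376)]
yaw 0.8589300746567367 49.21306817468772 origin [0.555  0.2881 0.    ] res [[-0.0012  0.002 ]
 [ 0.002  -0.001 ]
 [-0.0007 -0.0003]
 [-0.0001 -0.0007]]
mouth [0.5291 0.2581 0.1975] crop [331.1136 313.6874] scene [345.0347 268.8474]
knobtop [0.5812 0.1471 0.2182] crop [462.7369 250.6131] scene [304.2348 241.2197]
fUL [0.4977 0.3342 0.2287] crop [227.724  344.6721] scene [377.2502 281.3559]
fUR [0.609  0.2382 0.2287] crop [351.8802 212.5281] scene [316.1986 271.0916]
fLL [0.4492 0.278  0.1663] crop [311.3098 412.0647] scene [371.8732 266.7714]
fLR [0.5605 0.1819 0.1663] crop [430.6932 283.9493] scene [316.2919 257.6958]
knob plane [0.59   0.1522 0.2182]
top
bbox 266 279 211 224
[11  9  5  5 21] [273.1429 216.1905]
scene
bbox 269 281 167 199
[ 14   0  14  15 112] [284.7143 168.7232]
[12  4  5  4 18] [275.7778 169.5   ]
[24 39  4  2  7] [287.7143 203.5714]
```

```bash
cat >> h.py <<'E'
a=np.radians(40); yaw=0.8589; Rz=R.from_euler('z',yaw).as_matrix(); o=np.array([.555,.2881,0])
n=Rz@[-np.sin(a),0,np.cos(a)]; up=Rz@[np.cos(a),0,np.sin(a)]; by=Rz@[0,1,0]; mouth=o+Rz@[-.0396,0,.1975]
def face(u,y,h): return mouth+u*up+y*by+h*n     # up-slope, bin y, height over face
def tool(x,y): x=np.array(x)/np.linalg.norm(x); return np.column_stack([x,y,np.cross(x,y)])
Tbin=[tool(-n,by),tool(-n,-by)]
def go(p,Rt):
    s=monitor.read_state(); R0=R.from_rotvec(s['tcp_rot']).as_matrix()
    print("row",R0.T@(np.asarray(p)-s['tool_pos']),R.from_matrix(R0.T@Rt).as_rotvec())
def st():
    s=monitor.read_state(); print("t",s['time'],"pos",s['tool_pos'],"q",s['q'],"F",s['wrist_force'],"w",s['width']); return s
E
python3 - <<'E'
from h import *
p,e=tri(ray("top",(273.1,216.2)),ray("scene",(275.8,169.5)));print("bottle mouth tri",p,e,"plane",plane("top",(273.1,216.2),.138))
# tray corners check, other amber cap
print("tray corners",plane("top",(250,166),.016),plane("top",(327,241),.016))
for nm,q,z in(("stock",(271.5,183),.148),("beaker",(312,218),.093),("flask",(309,180),.119),("pinkL",(230.5,203),.135),("pinkR",(289,260),.135)):print(nm,plane("top",q,z))
s=st();print(R.from_rotvec(s['tcp_rot']).as_matrix())
print("knob35 home",face(-.025,-.112,.035),"n",n,"by",by)
for k in(0,1):
    go(face(-.025,-.112,.12),Tbin[k])
E
```

```text
bottle mouth tri [ 0.4727 -0.1662  0.1419] 0.0004647897835609305 plane [ 0.4728 -0.1662  0.138 ]
tray corners [ 0.658  -0.0872  0.016 ] [ 0.4009 -0.3596  0.016 ]
stock [ 0.5789 -0.1588  0.148 ]
beaker [ 0.4733 -0.2972  0.093 ]
flask [ 0.5963 -0.2833  0.119 ]
pinkL [ 0.5126 -0.0283  0.135 ]
pinkR [ 0.3344 -0.2194  0.135 ]
t 0.1 pos [ 0.2037 -0.6429  0.2301] q [-1.3009  0.2647  1.6052  0.      1.2737 -0.0369] F [-0.027   0.4749  1.0229] w 0.9978313433763272
[[-0.0005  0.302  -0.9533]
 [ 0.002  -0.9533 -0.302 ]
 [-1.     -0.002  -0.0001]]
knob35 home [0.5867 0.1534 0.2082] n [-0.4199 -0.4867  0.766 ] by [-0.7571  0.6533  0.    ]
row [-0.042  -0.6148 -0.5591] [ 2.4538 -0.2505 -0.8922]
row [-0.042  -0.6148 -0.5591] [-0.5299  0.6794 -0.1907]
```

Request:
jog_arm([
  [-0.05,0,0,0,0,0,100],
  [-0.1,0,0,0,0,0,100],
  [-0.15,-0.03,-0.03,0,0,0,100],
  [-0.17,-0.615,-0.56,-0.53,0.68,-0.19,100],
  [-0.17,-0.615,-0.56,-0.53,0.68,-0.19,100],
  [-0.17,-0.615,-0.56,-0.53,0.68,-0.19,100],
  [-0.17,-0.615,-0.56,-0.53,0.68,-0.19,100],
  [-0.17,-0.615,-0.56,-0.53,0.68,-0.19,100],
  [-0.17,-0.615,-0.56,-0.53,0.68,-0.19,100],
  [-0.17,-0.615,-0.56,-0.53,0.68,-0.19,100],
  [-0.17,-0.615,-0.56,-0.53,0.68,-0.19,100],
  [-0.17,-0.615,-0.56,-0.53,0.68,-0.19,100],
  [-0.17,-0.615,-0.56,-0.53,0.68,-0.19,100],
  [-0.17,-0.615,-0.56,-0.53,0.68,-0.19,100],
  [-0.17,-0.615,-0.56,-0.53,0.68,-0.19,100],
  [-0.17,-0.615,-0.56,-0.53,0.68,-0.19,100],
  [-0.17,-0.615,-0.56,-0.53,0.68,-0.19,100],
  [-0.17,-0.615,-0.56,-0.53,0.68,-0.19,100],
  [-0.17,-0.615,-0.56,-0.53,0.68,-0.19,100],
  [-0.17,-0.615,-0.56,-0.53,0.68,-0.19,100],
])

```text
time: 2.1
tool_pos: [0.5514, 0.1189, 0.4016]
tcp_rot: [2.328, 1.079, -1.083]
wrist_force: [0.1, 0.3, 0.3]
width: 0.998
```

Run:
```python
from h import *
st(); go(face(-.025,-.112,.12),Tbin[1])
```

```text
t 2.1 pos [0.5514 0.1189 0.4016] q [-0.1881 -0.3017  1.9995  0.6628  1.1471  0.3261] F [0.1259 0.3355 0.2977] w 0.9975943655878451
row [0.0946 0.0042 0.0868] [ 0.0068 -0.0018  0.0062]
```

Request:
jog_arm([
  [0.03,0.004,0.045,0,0,0,100],
  [0.07,0.004,0.08,0,0,0,100],
  [0.115,0.004,0.087,0,0,0.006,100],
  [0.125,0.004,0.087,0.007,0,0.006,100],
  [0.125,0.004,0.087,0.007,0,0.006,100],
])

```text
time: 2.6
tool_pos: [0.5623, 0.1274, 0.2477]
tcp_rot: [2.334, 1.073, -1.092]
wrist_force: [0.9, -0.3, 0.7]
width: 1.001
```

Run:
```python
from h import *
st(); go(face(-.025,-.112,.024),Tbin[1])
s=imaging.read_camera("scene");t=imaging.read_camera("top")
cv2.imwrite("pics/s1.png",s);cv2.imwrite("pics/t1.png",t)
im=np.hstack([cv2.resize(s[200:300,250:350],(400,400),interpolation=3),cv2.resize(t[130:230,120:220],(400,400),interpolation=3)])
for k,(nm,ox,oy) in enumerate((("scene",250,200),("top",120,130))):
  for y in(-.112,):
    for h in(.018,.048):
      p=proj(nm,face(-.025,y,h));q=((p-[ox,oy])*4+2+[400*k,0]).astype(int);cv2.circle(im,tuple(q.tolist()),3,(0,0,255),-1)
cv2.imwrite("pics/c2.png",im)
```

```text
t 2.6 pos [0.5623 0.1274 0.2477] q [-0.1611 -0.1837  2.1916  0.7819  0.8943  0.12  ] F [ 0.9088 -0.3299  0.6784] w 1.001217573746616
row [ 0.0642  0.0017 -0.0019] [-0.0025  0.0005  0.0039]
```

View pics/c2.png

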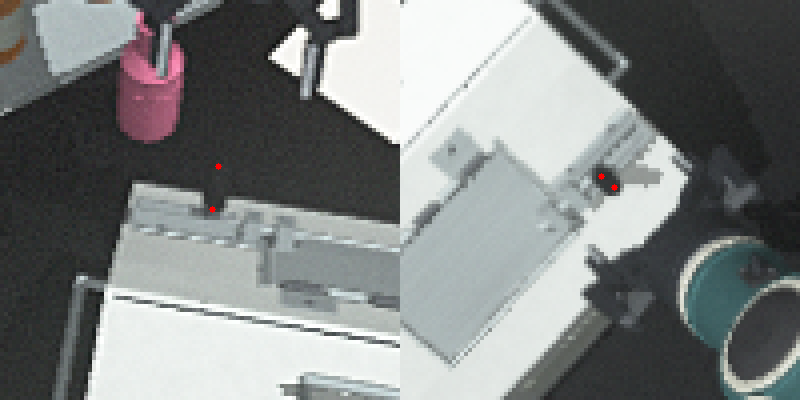

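The red projections of the knob axis land on the dark knob in the top view, at about (606,180) of the crop. The fit is good to about 2 mm, so I'll descend and grip lightly.

Request:
jog_arm([
  [0.02,0.002,-0.002,0,0,0,80],
  [0.04,0.002,-0.002,0,0,0,70],
  [0.055,0.002,-0.002,0,0,0,60],
  [0.064,0.002,-0.002,0,0,0,50],
  [0.064,0.002,-0.002,0,0,0,30],
  [0.064,0.002,-0.002,0,0,0,10],
  [0.064,0.002,-0.002,0,0,0,0],
  [0.064,0.002,-0.002,0,0,0,0],
  [0.064,0.002,-0.002,0,0,0,0],
  [0.064,0.002,-0.002,0,0,0,0],
], force=25)

```text
time: 3.7
tool_pos: [0.5943, 0.1575, 0.2053]
tcp_rot: [2.336, 1.068, -1.082]
wrist_force: [-3.3, -1.2, 3.8]
width: 0.171
```

Run:
```python
from h import *
st(); go(face(-.025,-.146,.024),Tbin[1])
```

```text
t 3.7 pos [0.5943 0.1575 0.2053] q [-0.0827 -0.0757  2.1851  0.8481  0.7682  0.0769] F [-3.293  -1.2146  3.779 ] w 0.17081074596481613
row [0.0036 0.0309 0.0043] [ 0.0014 -0.0041 -0.0019]
```

Request:
jog_arm([
  [0,0.008,0,0,0,0,0],
  [0,0.016,0,0,0,0,0],
  [0,0.024,0,0,0,0,0],
  [0,0.032,0,0,0,0,0],
  [0,0.034,0,0,0,0,0],
  [0,0.034,0,0,0,0,0],
  [0,0.034,0,0,0,0,0],
])

```text
time: 4.4
tool_pos: [0.6197, 0.1356, 0.2053]
tcp_rot: [2.336, 1.071, -1.083]
wrist_force: [-4.7, 2.0, 3.3]
width: 0.175
```

Run:
```python
from h import *
s=st(); print("knob in face axes", (s['tool_pos']-mouth)@np.array([up,by,n]).T)
```

```text
t 4.4 pos [0.6197 0.1356 0.2053] q [-0.1254 -0.0211  2.1333  0.8526  0.7961  0.0399] F [-4.6636  2.0297  3.2938] w 0.17508506870159052
knob in face axes [-0.0208 -0.1486  0.0275]
```

Request:
jog_arm([
  [0,0.034,0,0,0,0,20],
  [0,0,0,0,0,0,40],
  [0,0,0,0,0,0,60],
  [0,0,0,0,0,0,60],
  [-0.03,0,0,0,0,0,70],
  [-0.08,0,0,0,0,0,80],
  [-0.13,0,0,0,0,0,100],
  [-0.18,0,-0.05,0,0,0,100],
  [-0.18,0,-0.1,0,0,0,100],
])

```text
time: 5.3
tool_pos: [0.5886, 0.094, 0.3984]
tcp_rot: [2.342, 1.059, -1.08]
wrist_force: [1.9, -0.6, -0.2]
width: 1.002
```

Run:
```python
from h import *
st()
t=imaging.read_camera("top");cv2.imwrite("pics/t2.png",t)
cv2.imwrite("pics/c3.png",cv2.resize(t[130:230,120:220],(500,500),interpolation=3))
# target: above bottle, pointing down, jaw dir choices
b=np.array([.4728,-.1662])
for ang in (0,30,60,90,120,150):
    yv=np.array([np.cos(np.radians(ang)),np.sin(np.radians(ang)),0])
    for sg in(1,-1): print(ang,sg,end=' ');go([*b,.35],tool([0,0,-1],sg*yv))
```

```text
t 5.3 pos [0.5886 0.094  0.3984] q [-0.2237 -0.2255  1.9487  0.6769  1.1339  0.287 ] F [ 1.8724 -0.6046 -0.1854] w 1.0017036329628788
0 1 row [-0.1374  0.0816  0.2495] [-0.6809 -0.6792 -0.2689]
0 -1 row [-0.1374  0.0816  0.2495] [ 2.3001 -0.3378  0.8532]
30 1 row [-0.1374  0.0816  0.2495] [-1.1797 -0.6114 -0.4541]
30 -1 row [-0.1374  0.0816  0.2495] [ 1.8129 -0.4959  0.6677]
60 1 row [-0.1374  0.0816  0.2495] [-1.6751 -0.505  -0.6371]
60 -1 row [-0.1374  0.0816  0.2495] [ 1.3189 -0.6064  0.4806]
90 1 row [-0.1374  0.0816  0.2495] [-2.1646 -0.3535 -0.817 ]
90 -1 row [-0.1374  0.0816  0.2495] [ 0.8208 -0.6767  0.2928]
120 1 row [-0.1374  0.0816  0.2495] [-2.6441 -0.1465 -0.992 ]
120 -1 row [-0.1374  0.0816  0.2495] [ 0.3206 -0.7112  0.105 ]
150 1 row [-0.1374  0.0816  0.2495] [ 2.7757 -0.1199  1.0357]
150 -1 row [-0.1374  0.0816  0.2495] [-0.1804 -0.712  -0.0824]
```

View pics/c3.png

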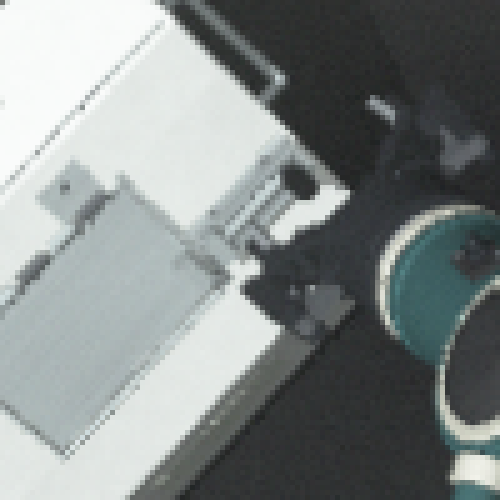

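The knob now sits at about top px (180,166), roughly 38 mm from where it was, so the bolt is drawn. Next is the bottle.

Request:
jog_arm([
  [-0.137,0.082,0.25,0,-0.71,-0.015,100],
  [-0.137,0.082,0.25,0,-0.71,-0.015,100],
  [-0.137,0.082,0.25,0,-0.71,-0.015,100],
  [-0.137,0.082,0.25,0,-0.71,-0.015,100],
  [-0.137,0.082,0.25,0,-0.71,-0.015,100],
  [-0.137,0.082,0.25,0,-0.71,-0.015,100],
  [-0.137,0.082,0.25,0,-0.71,-0.015,100],
  [-0.137,0.082,0.25,0,-0.71,-0.015,100],
  [-0.137,0.082,0.25,0,-0.71,-0.015,100],
  [-0.137,0.082,0.25,0,-0.71,-0.015,100],
])

```text
time: 6.35
tool_pos: [0.4738, -0.166, 0.3498]
tcp_rot: [1.717, 0.786, -1.705]
wrist_force: [0.1, 0.0, -0.1]
width: 0.998
```

Run:
```python
from h import *
st(); go([.4728,-.1662,.105],tool([0,0,-1],-by))
```

```text
t 6.35 pos [ 0.4738 -0.166   0.3498] q [-0.3908 -0.1223  1.8012  0.0059  1.4598  0.3198] F [ 0.0507  0.0484 -0.1473] w 0.9978266729707977
row [ 0.2448 -0.0009  0.0023] [ 0.0007 -0.0065 -0.0009]
```

Request:
jog_arm([
  [0.05,0,0.002,0,-0.006,0,100],
  [0.1,0,0.002,0,-0.006,0,100],
  [0.15,-0.001,0.002,0,-0.006,0,100],
  [0.19,-0.001,0.002,0,-0.006,0,80],
  [0.22,-0.001,0.002,0,-0.006,0,70],
  [0.245,-0.001,0.002,0,-0.006,0,60],
  [0.245,-0.001,0.002,0,-0.006,0,60],
  [0.245,-0.001,0.002,0,-0.006,0,45],
], force=25)

```text
time: 7.15
tool_pos: [0.4733, -0.1653, 0.1051]
tcp_rot: [1.711, 0.785, -1.709]
wrist_force: [-0.4, -0.7, 1.0]
width: 0.457
```

Run:
```python
from h import *
st()
s=imaging.read_camera("scene");cv2.imwrite("pics/s3.png",s)
cv2.imwrite("pics/c4.png",cv2.resize(s[120:240,210:330],(600,600),interpolation=3))
```

```text
t 7.15 pos [ 0.4733 -0.1653  0.1051] q [-0.3859  0.0523  2.0959  0.0003  0.9925  0.324 ] F [-0.4113 -0.7377  1.0116] w 0.45699203537561617
```

View pics/c4.png

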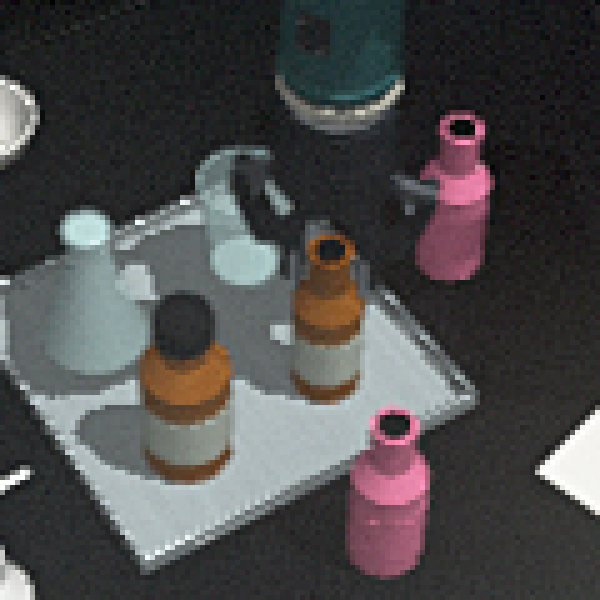

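The fingers straddle the neck of the uncapped bottle, at about (330,260) in the crop, with everything else clear. I'll close and lift.

Request:
jog_arm([
  [0,0,0,0,0,0,20],
  [0,0,0,0,0,0,0],
  [0,0,0,0,0,0,0],
  [0,0,0,0,0,0,0],
  [0,0,0,0,0,0,0],
  [0,0,0,0,0,0,0],
  [-0.02,0,0,0,0,0,0],
  [-0.06,0,0,0,0,0,0],
  [-0.1,0,0,0,0,0,0],
  [-0.15,0,0,0,0,0,0],
  [-0.2,0,0,0,0,0,0],
  [-0.25,0,0,0,0,0,0],
  [-0.3,0,0,0,0,0,0],
  [-0.3,0,0,0,0,0,0],
], force=70)

```text
time: 8.6
tool_pos: [0.4759, -0.1667, 0.4156]
tcp_rot: [1.718, 0.77, -1.694]
wrist_force: [0.4, -0.1, -0.5]
width: 0.309
```

Run:
```python
from h import *
st(); go(face(-.003,0,.22),Tbin[1])
s=imaging.read_camera("scene");cv2.imwrite("pics/s4.png",s)
p=proj("scene",monitor.read_state()['tool_pos']).astype(int);print(p)
cv2.imwrite("pics/c5.png",cv2.resize(s[p[1]-60:p[1]+60,p[0]-60:p[0]+60],(480,480),interpolation=3))
```

```text
t 8.6 pos [ 0.4759 -0.1667  0.4156] q [-0.3864 -0.1351  1.6961  0.0002  1.5622  0.3241] F [ 0.4477 -0.1038 -0.4847] w 0.309454383844669
row [ 0.0487 -0.2377 -0.2127] [ 0.0074  0.6921 -0.0161]
[278 104]
```

View pics/c5.png

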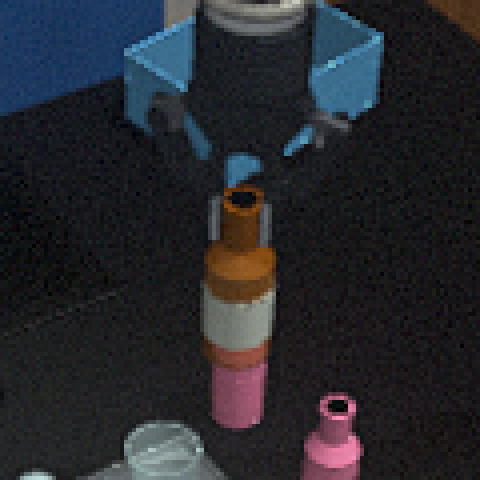

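The bottle is held upright by the neck. I'll carry it to the flap.

Request:
jog_arm([
  [0.005,-0.024,-0.021,0,0.07,0,0],
  [0.01,-0.048,-0.042,0,0.14,0,0],
  [0.015,-0.072,-0.064,0,0.21,0,0],
  [0.02,-0.096,-0.086,0,0.28,0,0],
  [0.025,-0.12,-0.107,0,0.35,-0.01,0],
  [0.03,-0.144,-0.128,0,0.42,-0.01,0],
  [0.035,-0.168,-0.15,0.007,0.49,-0.01,0],
  [0.04,-0.192,-0.171,0.007,0.56,-0.01,0],
  [0.045,-0.216,-0.192,0.007,0.63,-0.016,0],
  [0.049,-0.238,-0.213,0.007,0.692,-0.016,0],
  [0.049,-0.238,-0.213,0.007,0.692,-0.016,0],
  [0.049,-0.238,-0.213,0.007,0.692,-0.016,0],
])

```text
time: 9.85
tool_pos: [0.4328, 0.1502, 0.3583]
tcp_rot: [2.331, 1.074, -1.098]
wrist_force: [0.4, -0.6, -0.6]
width: 0.306
```

Run:
```python
from h import *
s=st(); go(face(-.003,0,.115),Tbin[1]); print((s['tool_pos']-mouth)@np.array([up,by,n]).T)
t=imaging.read_camera("top");s=imaging.read_camera("scene");cv2.imwrite("pics/t5.png",t)
cv2.imwrite("pics/c6.png",np.hstack([cv2.resize(t[120:270,70:220],(400,400),interpolation=3),cv2.resize(s[160:310,270:420],(400,400),interpolation=3)]))
```

```text
t 9.85 pos [0.4328 0.1502 0.3583] q [-0.153  -0.5656  2.2372  0.6405  1.1488  0.387 ] F [ 0.435  -0.6058 -0.5778] w 0.306040824622018
row [ 0.1011  0.003  -0.0049] [-0.0036  0.0046  0.006 ]
[-0.0074  0.0024  0.2161]
```

View pics/c6.png

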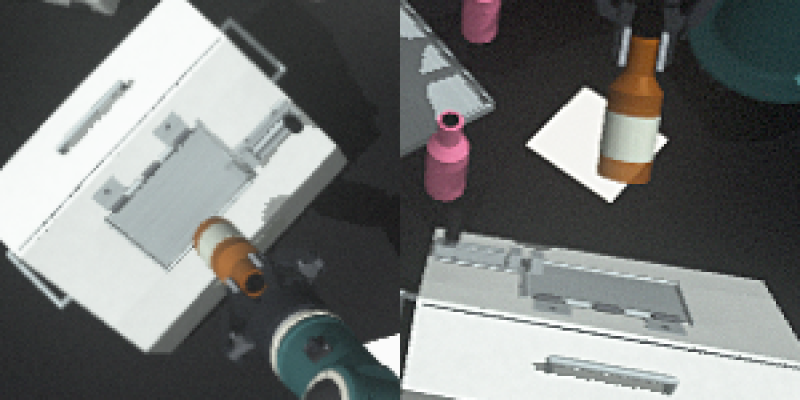

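The bottle is lined up over the flap, and the knob is at crop (292,122), clear. I'll push in, in two parts.

Request:
jog_arm([
  [0.035,0.001,-0.001,0,0.004,0.006,0],
  [0.07,0.002,-0.002,0,0.004,0.006,0],
  [0.095,0.003,-0.003,0,0.004,0.006,0],
  [0.11,0.003,-0.003,0,0.004,0.006,0],
  [0.12,0.003,-0.003,0,0.004,0.006,0],
  [0.13,0.003,-0.003,0,0.004,0.006,0],
  [0.14,0.003,-0.003,0,0.004,0.006,0],
  [0.15,0.003,-0.003,0,0.004,0.006,0],
  [0.16,0.003,-0.003,0,0.004,0.006,0],
  [0.17,0.003,-0.003,0,0.004,0.006,0],
  [0.18,0.003,-0.003,0,0.004,0.006,0],
  [0.19,0.003,-0.003,0,0.004,0.006,0],
  [0.196,0.003,-0.003,0,0.004,0.006,0],
  [0.196,0.003,-0.003,0,0.004,0.006,0],
])

```text
time: 11.35
tool_pos: [0.5189, 0.2452, 0.2098]
tcp_rot: [2.336, 1.066, -1.092]
wrist_force: [-1.1, -2.1, -2.9]
width: 0.307
```

Run:
```python
from h import *
s=st(); go(face(-.005,0,-.058),Tbin[1]); print((s['tool_pos']-mouth)@np.array([up,by,n]).T, "Fface",np.array([up,by,n])@s['wrist_force'])
```

```text
t 11.35 pos [0.5189 0.2452 0.2098] q [ 0.1366 -0.2279  2.3015  0.7672  0.6567  0.3285] F [-1.059  -2.0529 -2.9308] w 0.30706296155109525
row [ 0.0781 -0.0008  0.0002] [-0.0039  0.0012 -0.0009]
[-0.0047 -0.0007  0.0201] Fface [-3.6045 -0.5393 -0.8014]
```

Request:
jog_arm([
  [0.01,-0.001,0,0,0,0,0],
  [0.02,-0.001,0,0,0,0,0],
  [0.03,-0.001,0,0,0,0,0],
  [0.04,-0.001,0,0,0,0,0],
  [0.05,-0.001,0,0,0,0,0],
  [0.06,-0.001,0,0,0,0,0],
  [0.07,-0.001,0,0,0,0,0],
  [0.077,-0.001,0,0,0,0,0],
  [0.077,-0.001,0,0,0,0,0],
  [0.077,-0.001,0,0,0,0,0],
])

```text
time: 12.35
tool_pos: [0.5497, 0.2831, 0.1496]
tcp_rot: [2.334, 1.067, -1.095]
wrist_force: [-1.5, -1.0, -5.1]
width: 0.307
```

Run:
```python
from h import *
s=st(); print((s['tool_pos']-mouth)@np.array([up,by,n]).T, "Fface",np.array([up,by,n])@s['wrist_force'])
t=imaging.read_camera("top");s=imaging.read_camera("scene")
cv2.imwrite("pics/c7.png",np.hstack([cv2.resize(t[120:270,70:220],(400,400),interpolation=3),cv2.resize(s[160:310,270:420],(400,400),interpolation=3)]))
```

```text
t 12.35 pos [0.5497 0.2831 0.1496] q [ 0.2166 -0.0555  2.2822  0.9143  0.506   0.2048] F [-1.5183 -1.0208 -5.0722] w 0.3070984923249657
[-0.006   0.0008 -0.0575] Fface [-4.6122  0.4827 -2.7512]
```

View pics/c7.png

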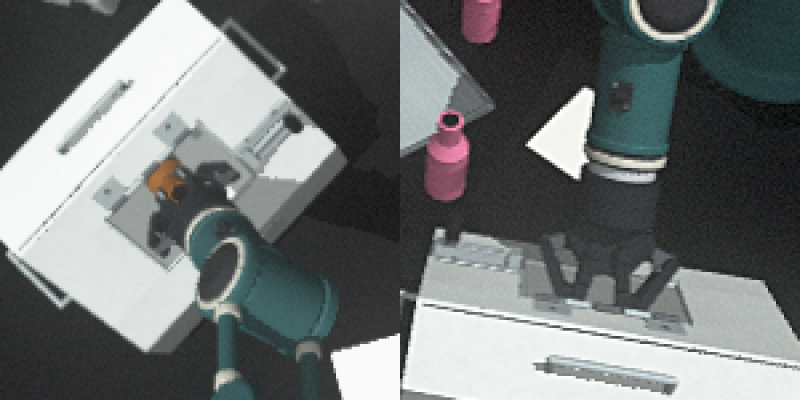

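The fingers are in the open flap and the bottle is well inside, with forces of only about 5 N. I'll release by opening halfway and then withdraw.

Request:
jog_arm([
  [0,0,0,0,0,0,40],
  [0,0,0,0,0,0,55],
  [0,0,0,0,0,0,55],
  [0,0,0,0,0,0,55],
  [0,0,0,0,0,0,55],
  [0,0,0,0,0,0,55],
  [0,0,0,0,0,0,55],
  [0,0,0,0,0,0,55],
])

```text
time: 13.25
tool_pos: [0.5501, 0.2833, 0.1507]
tcp_rot: [2.336, 1.067, -1.093]
wrist_force: [-1.9, -3.3, 2.2]
width: 0.551
```

Run:
```python
from h import *
s=st(); print((s['tool_pos']-mouth)@np.array([up,by,n]).T, "Fface",np.array([up,by,n])@s['wrist_force'])
```

```text
t 13.25 pos [0.5501 0.2833 0.1507] q [ 0.2164 -0.0568  2.2817  0.9146  0.5065  0.2049] F [-1.8969 -3.2942  2.2126] w 0.5507579603316913
[-0.005   0.0006 -0.0569] Fface [-1.4377 -0.7158  4.0947]
```

Request:
jog_arm([
  [-0.01,0,0,0,0,0,55],
  [-0.025,0,0,0,0,0,55],
  [-0.04,0,0,0,0,0,55],
  [-0.055,0,0,0,0,0,55],
  [-0.075,0,0,0,0,0,55],
  [-0.1,0,0,0,0,0,55],
  [-0.14,0,0,0,0,0,55],
  [-0.18,0,0,0,0,0,55],
  [-0.22,0,-0.04,0,0,0,80],
  [-0.22,0,-0.08,0,0,0,100],
  [-0.22,0,-0.08,0,0,0,100],
])

```text
time: 14.35
tool_pos: [0.5012, 0.2243, 0.3802]
tcp_rot: [2.342, 1.065, -1.076]
wrist_force: [-0.2, -0.3, 0.6]
width: 0.995
```

Run:
```python
from h import *
s=st(); print((s['tool_pos']-mouth)@np.array([up,by,n]).T, "Fface",np.array([up,by,n])@s['wrist_force'])
go(face(-.021,-.148,.085),Tbin[1])
t=imaging.read_camera("top");s=imaging.read_camera("scene");cv2.imwrite("pics/t8.png",t)
cv2.imwrite("pics/c8.png",np.hstack([cv2.resize(t[120:270,70:220],(400,400),interpolation=3),cv2.resize(s[160:310,270:420],(400,400),interpolation=3)]))
```

```text
t 14.35 pos [0.5012 0.2243 0.3802] q [ 0.0838 -0.4132  2.1166  0.5775  0.9709  0.5791] F [-0.1825 -0.3332  0.5708] w 0.9947795747314385
[ 0.0838 -0.0009  0.1681] Fface [ 0.0823 -0.0795  0.676 ]
row [0.083  0.1465 0.1057] [ 0.0009 -0.0091 -0.0057]
```

View pics/c8.png

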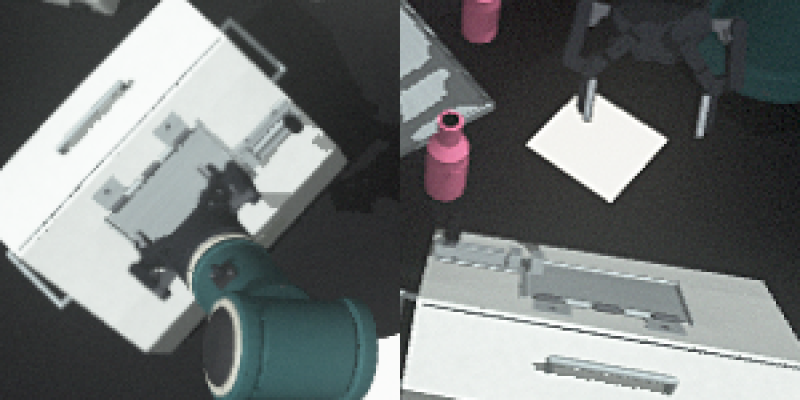

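The flap looks shut in both views, with no bottle on the face or bench, and the knob is still drawn at crop (292,122). Now I'll shoot the bolt.

Request:
jog_arm([
  [0,0.04,0.03,0,0,0,100],
  [0,0.08,0.06,0,0,0,100],
  [0.02,0.12,0.09,0,-0.009,-0.006,100],
  [0.06,0.147,0.106,0,-0.009,-0.006,100],
  [0.083,0.147,0.106,0,-0.009,-0.006,100],
  [0.083,0.147,0.106,0,-0.009,-0.006,80],
  [0.083,0.147,0.106,0,-0.009,-0.006,60],
])

```text
time: 15.15
tool_pos: [0.589, 0.1066, 0.2387]
tcp_rot: [2.325, 1.076, -1.106]
wrist_force: [-0.6, 0.1, 0.2]
width: 0.692
```

Run:
```python
from h import *
s=st(); print((s['tool_pos']-mouth)@np.array([up,by,n]).T)
go(face(-.021,-.1486,.026),Tbin[1])
```

```text
t 15.15 pos [0.589  0.1066 0.2387] q [-0.1941 -0.108   2.1402  0.785   0.9051  0.0804] F [-0.5737  0.097   0.2347] w 0.6921388077916284
[-0.0315 -0.1443  0.0802]
row [ 0.054   0.0048 -0.0111] [-0.0037  0.0112  0.0098]
```

Request:
jog_arm([
  [0,0.005,-0.011,-0.004,0.011,0.01,65],
  [0.01,0.005,-0.011,-0.004,0.011,0.01,65],
  [0.03,0.005,-0.011,-0.004,0.011,0.01,65],
  [0.045,0.005,-0.011,-0.004,0.011,0.01,60],
  [0.054,0.005,-0.011,-0.004,0.011,0.01,50],
  [0.054,0.005,-0.011,-0.004,0.011,0.01,30],
  [0.054,0.005,-0.011,-0.004,0.011,0.01,0],
  [0.054,0.005,-0.011,-0.004,0.011,0.01,0],
  [0.054,0.005,-0.011,-0.004,0.011,0.01,0],
  [0.054,0.005,-0.011,-0.004,0.011,0.01,0],
], force=25)

```text
time: 16.15
tool_pos: [0.6201, 0.1362, 0.2038]
tcp_rot: [2.333, 1.069, -1.088]
wrist_force: [1.9, 5.0, -4.2]
width: 0.179
```

Run:
```python
from h import *
s=st(); print((s['tool_pos']-mouth)@np.array([up,by,n]).T,"Fface",np.array([up,by,n])@s['wrist_force'])
```

```text
t 16.15 pos [0.6201 0.1362 0.2038] q [-0.122  -0.0185  2.1318  0.8477  0.7934  0.0463] F [ 1.8758  4.9933 -4.169 ] w 0.17930871992473227
[-0.0211 -0.1485  0.026 ] Fface [ 1.155   1.8417 -6.4114]
```

Request:
jog_arm([
  [0,-0.008,0,0,0,0,0],
  [0,-0.016,0,0,0,0,0],
  [0,-0.024,0,0,0,0,0],
  [0,-0.03,0,0,0,0,0],
  [0,-0.033,0,0,0,0,0],
  [0,-0.034,0,0,0,0,0],
  [0,-0.034,0,0,0,0,0],
  [0,-0.034,0,0,0,0,0],
])

```text
time: 16.95
tool_pos: [0.5947, 0.1582, 0.2039]
tcp_rot: [2.334, 1.068, -1.088]
wrist_force: [3.4, 3.1, -5.0]
width: 0.172
```

Run:
```python
from h import *
s=st(); print((s['tool_pos']-mouth)@np.array([up,by,n]).T,"Fface",np.array([up,by,n])@s['wrist_force'])
```

```text
t 16.95 pos [0.5947 0.1582 0.2039] q [-0.0799 -0.0725  2.1832  0.8434  0.7669  0.0833] F [ 3.4322  3.1263 -5.0209] w 0.17249551729660204
[-0.021  -0.1149  0.0261] Fface [ 0.3035 -0.5563 -6.809 ]
```

Now at −0.1149, the first grip's reading, with little resisting force. I'll push on in small steps until the stop.

Request:
jog_arm([
  [0,-0.001,0,0,0,0,0],
  [0,-0.002,0,0,0,0,0],
  [0,-0.003,0,0,0,0,0],
  [0,-0.003,0,0,0,0,0],
  [0,-0.003,0,0,0,0,0],
])

```text
time: 17.45
tool_pos: [0.5929, 0.1597, 0.2039]
tcp_rot: [2.335, 1.066, -1.087]
wrist_force: [5.4, 3.9, -6.4]
width: 0.174
```

Run:
```python
from h import *
s=st(); print((s['tool_pos']-mouth)@np.array([up,by,n]).T,"Fface",np.array([up,by,n])@s['wrist_force'])
```

```text
t 17.45 pos [0.5929 0.1597 0.2039] q [-0.0761 -0.0771  2.1875  0.8428  0.7631  0.0871] F [ 5.4321  3.9226 -6.3728] w 0.17375188981981415
[-0.0211 -0.1125  0.026 ] Fface [ 0.8971 -1.5502 -9.0718]
```

Request:
jog_arm([
  [0,-0.001,0,0,0,0,0],
  [0,-0.002,0,0,0,0,0],
  [0,-0.003,0,0,0,0,0],
  [0,-0.004,0,0,0,0,0],
  [0,-0.004,0,0,0,0,0],
])

```text
time: 17.95
tool_pos: [0.5912, 0.1611, 0.2039]
tcp_rot: [2.336, 1.06, -1.086]
wrist_force: [8.3, 2.4, -7.4]
width: 0.172
```

Run:
```python
from h import *
s=st(); print((s['tool_pos']-mouth)@np.array([up,by,n]).T,"Fface",np.array([up,by,n])@s['wrist_force'])
```

```text
t 17.95 pos [0.5912 0.1611 0.2039] q [-0.0713 -0.0831  2.1929  0.8417  0.7561  0.0921] F [ 8.2777  2.4398 -7.4085] w 0.1715458566353319
[-0.0211 -0.1103  0.0261] Fface [  0.7954  -4.6734 -10.3385]
```

Request:
jog_arm([
  [0,-0.002,0,0,0,0,0],
  [0,-0.004,0,0,0,0,0],
  [0,-0.006,0,0,0,0,0],
  [0,-0.006,0,0,0,0,0],
  [0,-0.006,0,0,0,0,0],
])

```text
time: 18.45
tool_pos: [0.5908, 0.1614, 0.204]
tcp_rot: [2.341, 1.045, -1.082]
wrist_force: [19.8, -0.2, -16.1]
width: 0.171
```

Run:
```python
from h import *
s=st(); print((s['tool_pos']-mouth)@np.array([up,by,n]).T,"Fface",np.array([up,by,n])@s['wrist_force'],(R.from_rotvec(s['tcp_rot']).as_matrix().T@Tbin[1]).round(3).tolist())
```

```text
t 18.45 pos [0.5908 0.1614 0.204 ] q [-0.065  -0.0905  2.1997  0.8391  0.7404  0.0998] F [ 19.8236  -0.1546 -16.0556] w 0.17103794324702767
[-0.021  -0.1099  0.0261] Fface [ -0.4896 -15.11   -20.5483] [[1.0, 0.019, -0.001], [-0.019, 1.0, 0.001], [0.001, -0.001, 1.0]]
```

It stalled at 15 N after only 0.4 mm, so that is the hard stop, about 38.6 mm from the drawn position. I'll release, retreat and check.

Request:
jog_arm([
  [0,0,0,0,0,0,17],
  [0,0,0,0,0,0,40],
  [0,0,0,0,0,0,60],
  [0,0,0,0,0,0,60],
  [-0.03,0,0,0,0,0,70],
  [-0.08,0,0,0,0,0,80],
  [-0.13,0,0,0,0,0,100],
  [-0.18,0.03,-0.04,0,0,0,100],
  [-0.23,0.08,-0.04,0,0,0,100],
  [-0.23,0.13,-0.04,0,0,0,100],
  [-0.23,0.18,-0.04,0,0,0,100],
  [-0.23,0.22,-0.04,0,0,0,100],
  [-0.23,0.22,-0.04,0,0,0,100],
  [-0.23,0.22,-0.04,0,0,0,100],
])

```text
time: 19.85
tool_pos: [0.6773, -0.073, 0.4082]
tcp_rot: [2.342, 1.042, -1.083]
wrist_force: [-0.3, -0.2, 0.2]
width: 1.003
```

Run:
```python
from h import *
st()
t=imaging.read_camera("top");s=imaging.read_camera("scene");cv2.imwrite("pics/t9.png",t);cv2.imwrite("pics/s9.png",s)
t0=cv2.imread("pics/top0.png")
im=np.zeros((600,800,3),np.uint8)
im[:300,:400]=cv2.resize(t0[140:215,120:220],(400,300),interpolation=3)
im[300:,:400]=cv2.resize(t[140:215,120:220],(400,300),interpolation=3)
im[:300,400:]=cv2.resize(s,(400,300));im[300:,400:]=cv2.resize(t,(400,300))
cv2.imwrite("pics/c9.png",im)
def knob(i):
    g=cv2.cvtColor(i,cv2.COLOR_BGR2GRAY)[165:184,163:186]; k,l,q,c=cv2.connectedComponentsWithStats((g<90).astype(np.uint8))
    return [(q[j].tolist(),(c[j]+[163,165]).round(2)) for j in range(1,k) if q[j,4]>5]
print(knob(t0));print(knob(t));print(knob(cv2.imread("pics/t8.png")))
```

```text
t 19.85 pos [ 0.6773 -0.073   0.4082] q [-0.4675  0.0341  1.6921  0.7035  1.2749  0.0908] F [-0.2681 -0.2165  0.1969] w 1.0027827836044672
[([5, 6, 7, 8, 35], array([171.03, 174.43]))]
[([5, 7, 7, 7, 36], array([171.11, 174.72]))]
[([14, 0, 7, 5, 25], array([179.88, 166.6 ]))]
```

View pics/c9.png

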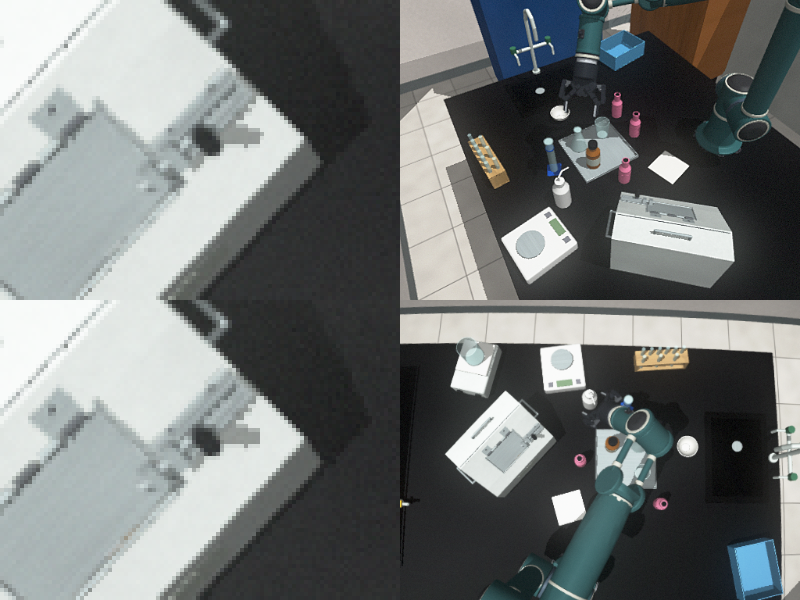

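Eleven views used. The knob is back at its first pixel, (171.1,174.7) against (171.0,174.4). A few amber pixels show along the flap's lower edge at about (120,535), so I'll check them with the last view.

Run:
```python
from h import *
t0=cv2.imread("pics/top0.png");t=cv2.imread("pics/t9.png");s0=cv2.imread("pics/scene0.png");s=cv2.imread("pics/s9.png")
r=lambda i,x,y:cv2.resize(i[y:y+75,x:x+100],(400,300),interpolation=cv2.INTER_NEAREST)
cv2.imwrite("pics/c10.png",np.vstack([np.hstack([r(t0,105,155),r(s0,290,240)]),np.hstack([r(t,105,155),r(s,290,240)])]))
h=cv2.cvtColor(t,cv2.COLOR_BGR2HSV);h0=cv2.cvtColor(t0,cv2.COLOR_BGR2HSV)
for H in(h0,h):
    sub=H[155:230,105:205];ys,xs=np.nonzero((sub[...,0]<25)&(sub[...,1]>40));print([(x+105,y+155) for x,y in zip(xs,ys)])
print("lower opening edge px",proj("top",face(-.05,.03,0)),proj("top",face(-.05,-.03,0)), "flap lower edge",proj("top",face(-.0485,0,0)))
```

```text
[]
[]
lower opening edge px [142.3999 209.6285] [155.3904 195.6873] flap lower edge [148.5744 202.3724]
```

View pics/c10.png

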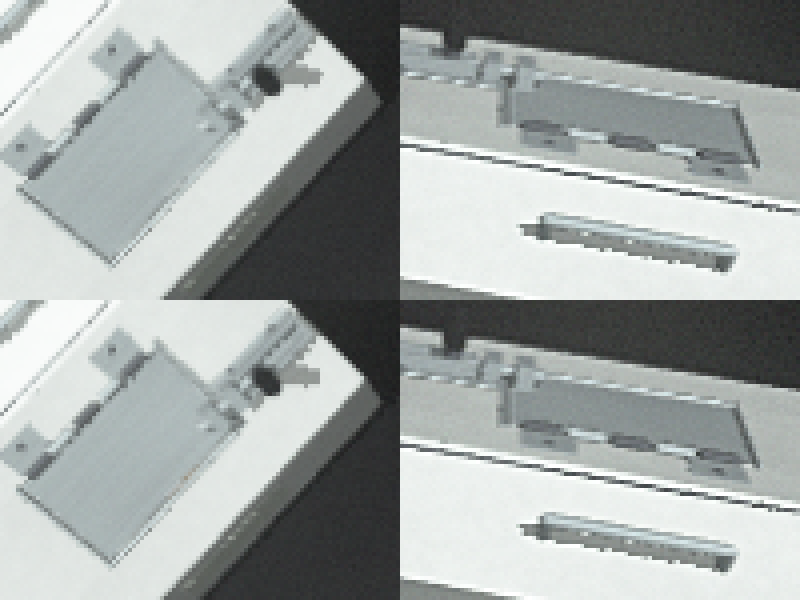

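The flap sits exactly as in the first picture. The faint amber is the bottle inside, seen through the 1.5 mm gap at the flap's lower edge. The bystanders stand as before and the arm is clear, so I'll hand in.

```bash
python3 -c "
from workcell import finish_job
print(finish_job())"
```

```text
the job is handed in; nothing more can be done
None
```

The uncapped amber bottle is inside the glass-waste bin, the flap is shut and the bolt is home. I handed the job in at about 20 s of the 72 s allowed.

- **Bolt drawn:** I gripped the knob and drew it about 34 mm by the arm's reading, well past the 21 mm where the rod clears the staple.
- **Bottle:** I lifted it by the neck and pushed it through the flap along the inward normal. I let go with its base about 160 mm deep by the arm's reading. Forces on the way in were about 5 N.
- **Flap:** After I withdrew, it looked the same as at the start in both views.
- **Bolt home:** I pushed the knob until it stalled at 15 N, about 38.6 mm from the drawn position. Afterwards it sat within 0.3 px of its first image position.
- **Bystanders:** They looked undisturbed in the last pictures, but I judged that by eye, and the arm hid part of the tray in the top view.

One thing was unclear: a faint amber tint showed at the flap's lower edge in the last top view. A colour check found no amber pixels there. I took the tint to be the bottle inside the bin, seen through the narrow gap, since the rod would not have gone fully home unless the flap was shut.

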